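Slide the flat gauge out of its holder and lay it in the instrument tray

TASK

The thin steel gauge plate lies sunk between the rails of the black holder, where it cannot be gripped: press on it lightly with a fingertip and slide it out of the open end until enough of it overhangs, then pinch it by the overhang. Draw it clear of the holder and lay it flat on the floor of the steel instrument tray beside the loupe and the plug gauge, without pressing hard, dropping it or shifting those two.

Things in the scene. Friction and masses are not known exactly. Their poses are not given: they have to be found in the camera images.
- gauge_plate: Bright steel plate, 110 x 45 x 3 mm, 90 to 140 g, three fine lines scribed across it. Origin: centre of its underside; x along its length, y across, z up. At the start it lies in the holder's channel, axes along the holder's, its front end 4 to 14 mm inside the open end. Its friction on the holder is low (about 0.12); rubber fingertips grip it well.
- holder: Rigid black block fixed in the bench, let in 0 to 6 mm deep, 135 mm long (x), 67 wide (y), on a low flange standing out 12 mm at the sides. Origin: centre of its underside; z up. In its top a channel along x, 49 mm wide, floor 45 mm above the origin, rails 9 mm wide, 5 high: the plate's top lies 2 mm below them. Press on the plate with about 9 to 18 N; over 25 N is too hard.
- holder_mouth (a point): Middle of the channel's open end, on its floor: 67.5 mm to -x of the holder's middle (the side toward the robot), 45 mm above its origin, axes as the holder's. The block ends here in an upright face, so a plate slid out hangs free about 40 mm above the bench. The other (+x) end of the channel is shut by a stop 7 mm thick, 10 mm high.
- instrument_tray: Shallow steel tray, 130 x 230 x 20 mm (x, y, z), fixed to the bench: floor 2 mm thick, thin walls 18 mm high, inside 123 x 223 mm. Origin: centre of its underside, z up. Loupe and plug gauge are in its +y part; the -y half, and 25 mm beyond the middle, is empty.
- loupe: Black loupe standing in the tray, 39 mm across, 37 mm high; origin at the centre of its underside. To be left where it is.
- plug_gauge: Plug gauge lying in the tray, 13 x 91 x 11 mm, its own y along its length (roughly across the tray); origin at the centre of its underside. To be left where it is.
- holder_nose (a point): Sprung steel nose in the holder's +y rail, 40 mm in from the open end. It presses the plate sideways on to the -y rail with about 5 N: the plate lies 2 mm to -y of the middle, drags with 1 to 2 N (more as it is pressed down; under about 7 N a finger may just slip over it) and stays where it is left. The nose springs in by at most 3 mm and lets go when the plate's rear end has passed it.

How it is judged (in metres and radians):
On the way, in this order (a step that is already met when the one before it is completed fails the run):
1. the plate overhangs the open end of the holder by 20 mm or more, still lying level in the channel (x of gauge_plate in the frame of holder between -0.085 and -0.0325 m and z of gauge_plate in the frame of holder between 0.042 and 0.048 m and angle between gauge_plate's own z axis and vertical below 0.08 rad), for 0.2 s.
2. the plate is held by the fingers, clear of the holder (its middle 110 mm or more from the holder's, measured level) and off the bench (horizontal distance between gauge_plate and holder above 0.11 m and height (world z) of gauge_plate above 0.028 m and contact force between the fingers and gauge_plate above 0.5 N and contact force between gauge_plate and holder below 0.1 N), for 0.1 s.
At the end, for the whole second after the job is handed in: The gauge plate lies flat (within 0.06 rad, its underside within about 3 mm of the tray's floor) inside the instrument tray, released and at rest (x of gauge_plate in the frame of instrument_tray between -0.06 and 0.06 m and y of gauge_plate in the frame of instrument_tray between -0.11 and 0.11 m and z of gauge_plate in the frame of instrument_tray between 0 and 0.005 m and angle between gauge_plate's own z axis and vertical below 0.06 rad and linear speed of gauge_plate below 0.01 m/s and contact force between the fingers and gauge_plate below 0.05 N); the robot touches nothing.
It fails at once if the plate is pressed into the holder with more than about 25 N (contact force between plate and holder, nose included, above 35 N) (contact force between gauge_plate and holder above 35 N).
It fails at once if the fingers push on the holder itself with more than 25 N (contact force between the fingers and holder above 25 N).
It fails at once if the plate is dropped: untouched by the fingers and falling faster than 0.8 m/s (a fall of about 3 cm) (contact force between the fingers and gauge_plate below 0.01 N and linear speed of gauge_plate above 0.8 m/s).
It fails at once if the loupe or the plug gauge is shifted by more than 25 mm (distance of any of loupe, plug_gauge from where it was at the start of the episode above 0.025 m).
It also fails if it takes over 61 s, if anything falls off the work surface, if the arm or the gripper's body presses on something with over 40 N, if the wrist force passes 120 N, or if a joint passes its speed limit or range.

ROBOT

A 6-joint arm with a two-finger parallel gripper is mounted at the origin on a cart in front of the work surface, level with it; the furniture and walls round the work are solid. World frame = base frame: x ahead of the robot, y to its left, z up, the work surface at z = 0. Lengths are in mm, angles in rad, forces in N, time in s.
With the tool pointing down it reaches from about 275 to 1000 mm from the base axis. Payload 8.4 kg.
Tool frame: the origin (TCP) lies between the finger pads; the fingertips stand r.tips_ahead ahead of it and the grasp point (between the pads) lies 6 mm ahead of it (r.tips_ahead is the distance from the TCP to the fingertips, in mm); z points along the fingers, y is the line along which they close (so a half turn about z gives the same grasp; the last joint's range is limited). The gripper opens to 85 mm and grips with 20 to 120 N. Pads are 22 mm wide; open, the fingers measure 114 mm over their backs; the gripper's body (76 mm by 85 mm) begins 54 mm behind the grasp point. The pads swing forward as they close: fully open they stand 13 mm farther back than shut.
Start: joints at [1.165, 0.353, 1.633, -0, 1.155, -0.002], TCP at [245.571, 574.737, 256.281] pointing down, gripper open.
Joint ranges: [-2.63, 2.63], [-0.92, 2.1], [0.06, 2.66], [-1.3, 4.44], [0, 2.69], [-3.02, 3.02]. Speed limits (rad/s): [2.22, 2.22, 2.79, 3.14, 3.14, 3.14].

INTERFACE

Orientations are given as [roll, pitch, yaw] about the fixed x, y, z axes, in that order (R = Rz(yaw) Ry(pitch) Rx(roll)).
In Python, from rig import r gives the robot as it stands.
- The arm moves only by the tool carry_out, never from a script. Its arguments are lists of equal length, an entry for each row: "delta_pos": the shift along the tool's x, y, z in m, a list of three; "rot": the turn, a rotation vector about the tool's x, y, z in degrees, a list of three. A call has 1 to 8 rows; each row is the pose to reach, as a shift and turn from the pose commanded when the call began, along the tool's axes at that moment; what a row does not reach only later rows make up. A row lasts 1/8 s, in which the tool goes at most 62.5 mm and 10.7 degrees, less where a joint would pass 70% of its speed; a pose out of reach is approached as far as the arm can. A call with a gripper value outside its range is refused whole. "claw" is the finger opening in m, from 0 to 0.0854, set as the call begins (left out, the last holds). The fingers move at their own pace and stop on an object; "grip_force" is the grip in N (left out, the last holds). Time passes only in rows, so rows that repeat a pose let the fingers close. It gives the time, the measured TCP pose, the force, the opening and the grip force at its end, in the units of the state.
- r.sense(): the state, without advancing time (a new reading comes with each control period).
- r.grab_frame(name): name is "scene" or "top" or "wrist"; returns the picture (420x560x3 uint8, blue, green, red); there is no depth.
- r.camera_info(name): a dict with "fx", "fy", "cx", "cy" (pixels), "distortion" ([k1, k2, p1, p2, k3] as OpenCV has them; the pictures are not rectified), "pose" (4x4, takes a point from camera to world coordinates); the wrist camera has in their place "hand_eye" (4x4, takes a point from camera to tool coordinates, whose origin is the TCP and whose axes are the flange's). Camera axes: x right, y down, z forward; pixel columns grow to the right and rows downward; lengths in mm; the calibration is good to about 2 mm. A picture is of the moment at which its call begins: read the wrist's pose just before it. camera_info takes no time and is no camera call.
- r.sign_off(): hands the job in; it is judged then, once.
Trained networks look in the newest picture that a camera, given by its name, has taken for a name from the list of things; names that differ only in an ending like _2 or _b are one class to them, and where a whole thing is asked for, a point or a joint stands for the part that bears it (a point fixed in the world has none). Each returns a list of dicts, best first, with "p" (0 to 1); they miss things now and then, are a little off and sometimes report something else, mostly with a low value. They report only what shows in the picture. A call takes as long as a camera call.
- r.recognise(thing, camera): "box" ([left, top, right, bottom] in pixels, round what is visible of it).
- r.cut_out(thing, camera): "mask" (420x560 bool, what is visible of it) and "box" ([left, top, right, bottom] in pixels, round what is visible of it).
The state is a dict: "clock": time; "qpos": joint angles; "qvel": joint speeds; "joint_efforts": joint torques, N m; "eef_pos": TCP position; "tcp_rot": TCP orientation; "contact_force": force on the tool from outside, world axes, zero at the start; "wrist_torque": the same for the moment, N m; "opening": opening from 0.0 (shut) to 1.0 (fully open); "grasp_force": force on a finger pad.
Only numpy, scipy, OpenCV 4.12 (cv2) and the standard library are available. Lean on these libraries where they do the work, as an engineer would, in place of code of your own. Each camera call takes 0.05 s, during which the arm holds its last target. There are 200 camera calls.

## Working session

There is one attempt and no reset: what is moved stays moved. The work goes in short steps, Python scripts to look and compute and a tool call to move; the robot and the scene stay as the last step left them, time stands still between calls to the robot, and variables do not carry over. Pictures are saved under pics/ and viewed, at most 10 in all, crops included, and the job is handed in when it is done.

Besides the shell and the picture viewer there is one more tool, called after "Call:" in YAML: its name, and indented under it one key for each argument. carry_out: Moves the arm, as the interface text tells. Its arguments: {"type":"object","properties":{"delta_pos":{"type":"array","items":{"type":"array","items":{"type":"number"}}},"rot":{"type":"array","items":{"type":"array","items":{"type":"number"}}},"claw":{"type":"number"},"grip_force":{"type":"number"}},"required":["delta_pos","rot"]}

```bash
mkdir -p pics; python3 - <<'E'
from rig import r
import cv2,numpy as np
print(r.sense(), r.tips_ahead)
for n in ["scene","top"]:
    im=r.grab_frame(n); cv2.imwrite(f"pics/{n}0.png",im)
    c=r.camera_info(n); print(n,c)
    for t in ["gauge_plate","holder","instrument_tray","loupe","plug_gauge"]:
        print(t,[(round(d["p"],2),np.round(d["box"])) for d in r.recognise(t,n)[:2]])
print(r.camera_info("wrist"))
a=cv2.imread("pics/scene0.png");b=cv2.imread("pics/top0.png")
E
```

```text
{'clock': 0.0, 'qpos': array([ 1.16454364e+00,  3.53678941e-01,  1.63414378e+00, -2.30823704e-06,
        1.15518486e+00, -2.38767935e-03]), 'qvel': array([ 0.00141291,  0.00093837,  0.00078631, -0.00023905,  0.0001593 ,
       -0.00121457]), 'joint_efforts': array([-2.49289456e-03, -6.05258203e+01, -3.42064834e+01, -2.32766024e-04,
        9.45091975e-03,  2.68724392e-06]), 'eef_pos': array([245.42792359, 574.31364356, 255.53829254]), 'tcp_rot': array([-3.14017772e+00, -1.26798631e-06,  2.73772858e+00]), 'contact_force': array([ 0.07990163, -0.19796566,  0.84357518]), 'wrist_torque': array([ 0.00898851,  0.06644638, -0.02731219]), 'grasp_force': 0.0, 'opening': 0.9987231667120822} 25.0
scene {'fx': 392.8418794139796, 'fy': 392.8418794139796, 'cx': 278.9023198588301, 'cy': 210.22557227888103, 'distortion': array([-0.08519216,  0.        ,  0.        ,  0.        ,  0.        ]), 'pose': array([[ 8.96497541e-01, -2.75222032e-01,  3.47195898e-01,
         2.37066575e+02],
       [-4.42705517e-01, -5.87311965e-01,  6.77551829e-01,
        -3.49829761e+02],
       [ 1.74351144e-02, -7.61
[... 1125 characters left out ...]
66., 281., 238.]))]
loupe [(0.56, array([180., 195., 203., 220.])), (0.23, array([324., 170., 379., 247.]))]
plug_gauge [(0.52, array([160., 180., 183., 224.]))]
{'fx': 295.6065155757803, 'fy': 295.6065155757803, 'cx': 283.9288649246524, 'cy': 211.21233429618945, 'distortion': array([0.00449698, 0.        , 0.        , 0.        , 0.        ]), 'hand_eye': array([[ 3.24063394e-04, -9.50073784e-01, -3.12025158e-01,
         8.09942588e+01],
       [ 9.99999609e-01,  5.10762555e-05,  8.83060385e-04,
        -4.71866205e-01],
       [-8.23035445e-04, -3.12025322e-01,  9.50073429e-01,
        -1.18081195e+02],
       [ 0.00000000e+00,  0.00000000e+00,  0.00000000e+00,
         1.00000000e+00]])}
```

View pics/top0.png

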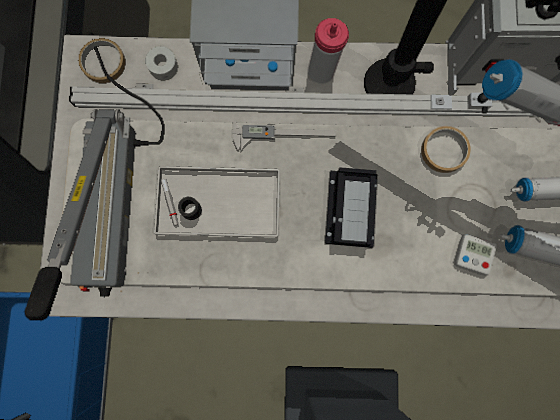

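View pics/scene0.png

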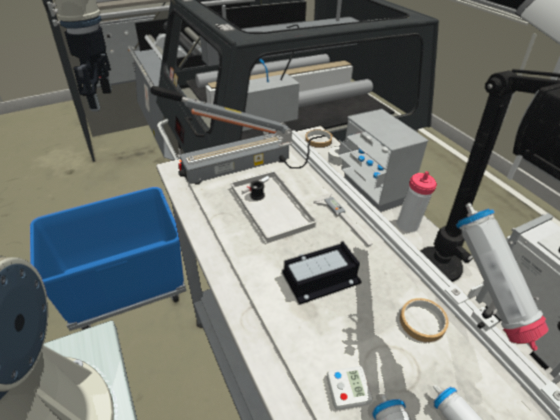

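The top view shows the holder at about (352,208) with the bright plate at (355,209), and the tray at about (217,203). The loupe is at (190,208) and the plug gauge at (168,200). The scene view agrees: holder at (322,272), tray at (272,207).

```bash
cat > h.py <<'E'
from rig import r
import cv2,numpy as np
from scipy.spatial.transform import Rotation as R
def campose(n):
    c=r.camera_info(n)
    K=np.array([[c["fx"],0,c["cx"]],[0,c["fy"],c["cy"]],[0,0,1.]])
    if n=="wrist":
        s=r.sense(); T=np.eye(4); T[:3,:3]=R.from_euler("xyz",s["tcp_rot"]).as_matrix(); T[:3,3]=s["eef_pos"]
        return K,c["distortion"],T@c["hand_eye"]
    return K,c["distortion"],c["pose"]
def rays(cp,px):
    K,d,P=cp
    q=cv2.undistortPoints(np.array(px,float).reshape(-1,1,2),K,d).reshape(-1,2)
    return P[:3,3],np.c_[q,np.ones(len(q))]@P[:3,:3].T
def onplane(cp,px,z):
    o,v=rays(cp,px); return o+v*((z-o[2])/v[:,2])[:,None]
def tri(a,pa,b,pb):
    out=[]
    (oa,va),(ob,vb)=rays(a,pa),rays(b,pb)
    for x,y in zip(va,vb):
        t=np.linalg.lstsq(np.c_[x,-y],ob-oa,rcond=None)[0]; p,q=oa+x*t[0],ob+y*t[1]
        out.append(np.r_[(p+q)/2,np.linalg.norm(p-q)])
    return np.array(out)
def project(cp,p):
    K,d,P=cp; M=np.linalg.inv(P)
    return cv2.projectPoints(np.array(p,float),cv2.Rodrigues(M[:3,:3])[0],M[:3,3],K,d)[0].reshape(-1,2)
def rect(mask):
    c=max(cv2.findContours(mask.astype(np.uint8),0,2)[0],key=cv2.contourArea)
    return c.reshape(-1,2)
def planerect(cp,mask,z):
    w=onplane(cp,rect(mask),z)[:,:2].astype(np.float32)
    return cv2.minAreaRect(w)
E
python3 - <<'E'
from h import *
for t in ["gauge_plate","instrument_tray","loupe","plug_gauge"]:
    m={}
    for n in ["top","scene"]:
        r.grab_frame(n); d=r.cut_out(t,n)
        if d: m[n]=d[0]["mask"]; print(t,n,round(d[0]["p"],2),planerect(campose(n),d[0]["mask"],{"gauge_plate":45,"instrument_tray":20,"loupe":37,"plug_gauge":12}[t]))
    if len(m)==2:
        cs=[[np.argwhere(m[n])[:,::-1].mean(0)] for n in ("top","scene")]
        print(tri(campose("top"),cs[0],campose("scene"),cs[1]))
E
```

```text
gauge_plate top 0.96 ((546.57373046875, 79.2358627319336), (44.7298698425293, 109.7582015991211), 86.2686996459961)
gauge_plate scene 0.65 ((545.4053955078125, 78.62943267822266), (45.923091888427734, 112.1201171875), 85.5564956665039)
[[545.25986626  79.11233955  42.95934529   1.91056596]]
instrument_tray top 0.78 ((563.226318359375, 330.69622802734375), (231.3651885986328, 133.76597595214844), 89.97084045410156)
instrument_tray scene 0.8 ((558.020263671875, 321.7787170410156), (139.25762939453125, 247.81773376464844), 0.03547146916389465)
[[568.97742742 328.63192222  -5.45903995   1.94712091]]
loupe scene 0.72 ((536.4421997070312, 361.53680419921875), (77.02920532226562, 35.14499282836914), 65.49928283691406)
plug_gauge top 0.57 ((559.6669311523438, 422.3650207519531), (89.66958618164062, 12.855818748474121), 21.190187454223633)
plug_gauge scene 0.46 ((526.94921875, 404.65704345703125), (27.61461067199707, 14.684868812561035), 29.56399154663086)
[[558.57006913 422.76375196   5.55437523   1.18881081]]
```

```bash
cat >> h.py <<'E'
def go(x,y,z,yaw):
    s=r.sense(); A=R.from_euler("xyz",s["tcp_rot"]); B=R.from_euler("xyz",[180,0,yaw],degrees=True)
    d=A.inv().apply(np.array([x,y,z])-s["eef_pos"])/1000
    print("delta",np.round(d,4).tolist(),"rot",np.round((A.inv()*B).as_rotvec(degrees=True),2).tolist(),"mm",np.linalg.norm(d)*1e3)
E
python3 -c "
from h import *
go(620,95,200,176.3)"
```

```text
delta [-0.5328, -0.294, 0.0563] rot [0.0, -0.0, -19.44] mm 611.1638855759381
```

Call:
carry_out:
  delta_pos:
    - [-0.533,-0.294,0.05]
    - [-0.533,-0.294,0.05]
    - [-0.533,-0.294,0.05]
    - [-0.533,-0.294,0.05]
    - [-0.533,-0.294,0.05]
    - [-0.533,-0.294,0.05]
    - [-0.533,-0.294,0.05]
    - [-0.533,-0.294,0.05]
  rot:
    - [0,0,-3]
    - [0,0,-6]
    - [0,0,-9]
    - [0,0,-12]
    - [0,0,-15]
    - [0,0,-18]
    - [0,0,-19.4]
    - [0,0,-19.4]
  claw: 0.0
  grip_force: 20

```text
clock: 2.4
eef_pos: [553.5, 180.3, 215.5]
tcp_rot: [3.141, 0.001, 3.077]
contact_force: [0.6, 0.8, -0.5]
opening: 0.001
grasp_force: 0.0
```

```bash
python3 -c "
from h import *
go(620,95,200,176.3)"
```

```text
delta [-0.0719, -0.0808, 0.0155] rot [0.02, 0.04, -0.02] mm 109.24446086321694
```

Call:
carry_out:
  delta_pos:
    - [-0.072,-0.081,0.015]
    - [-0.072,-0.081,0.015]
    - [-0.072,-0.081,0.015]
    - [-0.072,-0.081,0.015]
  rot:
    - [0,0,0]
    - [0,0,0]
    - [0,0,0]
    - [0,0,0]

```text
clock: 2.9
eef_pos: [618.4, 96.7, 200.2]
tcp_rot: [3.141, -0.001, 3.076]
contact_force: [-0.1, 0.4, 0.3]
opening: -0.002
grasp_force: 0.0
```

```bash
python3 - <<'E'
from h import *
import pickle
cp=campose("wrist"); im=r.grab_frame("wrist"); cv2.imwrite("pics/w1.png",im)
m={}
for t in ["gauge_plate","holder"]:
    d=r.cut_out(t,"wrist")
    if d: m[t]=d[0]["mask"]; print(t,d[0]["p"],planerect(cp,d[0]["mask"],{"gauge_plate":45,"holder":47}[t]))
pickle.dump((cp,m,im),open("v1.pkl","wb"))
print(r.sense()["eef_pos"],r.sense()["tcp_rot"])
go(620,35,200,176.3)
E
```

```text
gauge_plate 0.97 ((544.4324951171875, 77.89479064941406), (45.57343292236328, 110.59501647949219), 86.94163513183594)
holder 0.68 ((553.91943359375, 82.24439239501953), (79.48458099365234, 138.1602783203125), 86.40339660644531)
[618.20818126  97.61743888 200.63262035] [ 3.14137763e+00 -8.86884564e-06  3.07779252e+00]
delta [-0.0058, -0.0624, 0.0006] rot [0.01, -0.0, 0.04] mm 62.64626465118779
```

View pics/w1.png

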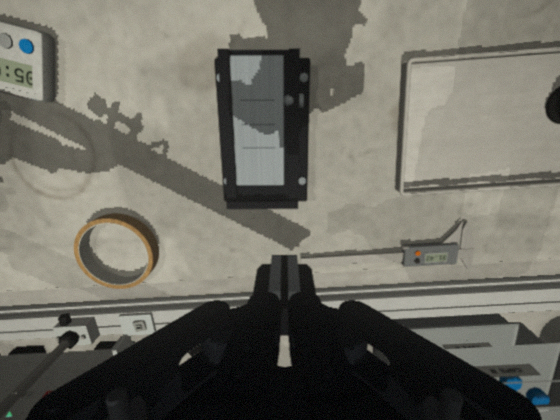

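The plate is at pixels (230–286, 53–187), with the open end at the top near row 51 and the nose at (290,100). The closed fingertips are at (285,258).

Call:
carry_out:
  delta_pos:
    - [0.02,-0.12,0]
    - [0.02,-0.12,0]
    - [0.02,-0.12,0]
    - [0.02,-0.12,0]
  rot:
    - [0,0,0]
    - [0,0,0]
    - [0,0,0]
    - [0,0,0]

```text
clock: 3.55
eef_pos: [591.1, -21.1, 200.8]
tcp_rot: [3.141, 0.001, 3.076]
contact_force: [0.3, 0.3, 0.9]
opening: 0.003
grasp_force: 0.0
```

```bash
python3 - <<'E'
from h import *
import pickle
cp=campose("wrist"); im=r.grab_frame("wrist"); cv2.imwrite("pics/w2.png",im)
d=r.cut_out("gauge_plate","wrist")[0]
c1,m1,_=pickle.load(open("v1.pkl","rb"))
def quad(cp,m,z):
    q=cv2.boxPoints(planerect(cp,m,z)); s=q-q.mean(0); return q[np.argsort(np.arctan2(s[:,1],s[:,0]))]
def corners(cp,m): # image corners via plane rect
    q=quad(cp,m,45); return project(cp,np.c_[q,[45]*4])
a,b=corners(c1,m1["gauge_plate"]),corners(cp,d["mask"])
print(planerect(cp,d["mask"],45)); print(tri(c1,a,cp,b)); 
for z in (40,42,44,46,48):print(z,planerect(c1,m1["gauge_plate"],z)[:2],planerect(cp,d["mask"],z)[:2])
print(r.sense()["eef_pos"],r.sense()["tcp_rot"])
E
```

```text
((544.239501953125, 79.85472106933594), (46.758304595947266, 111.91192626953125), 85.2835922241211)
[[4.88060341e+02 5.92303886e+01 5.09334827e+01 2.03892031e+00]
 [5.98447858e+02 5.21023370e+01 4.43143549e+01 2.80987605e-01]
 [6.00737503e+02 9.76406326e+01 4.73116938e+01 8.12634310e-01]
 [4.91482622e+02 1.03645122e+02 5.37926533e+01 9.32389688e-01]]
40 ((544.558837890625, 77.45618438720703), (46.40711975097656, 112.61817169189453)) ((544.8626098632812, 81.60527038574219), (47.61219787597656, 113.95569610595703))
42 ((544.5082397460938, 77.63162231445312), (46.073646545410156, 111.80891418457031)) ((544.6133422851562, 80.90505981445312), (47.2706413269043, 113.13814544677734))
44 ((544.4577026367188, 77.80705261230469), (45.740169525146484, 110.99967193603516)) ((544.3641357421875, 80.204833984375), (46.9290885925293, 112.32067108154297))
46 ((544.4071655273438, 77.98250579833984), (45.40669250488281, 110.19039916992188)) ((544.11474609375, 79.50462341308594), (46.5875244140625, 111.5031967163086))
48 ((544.3566284179688, 78.15794372558594), (45.07320785522461, 109.38111114501953)) ((543.8655395507812, 78.80439758300781), (46.24596405029297, 110.68572998046875))
[591.32240207 -20.50518303 200.57474608] [3.14125605e+00 4.78343384e-04 3.07794079e+00]
```

```bash
python3 -c "
from h import *
go(562,78,80,176.0)"
```

```text
delta [0.0356, 0.0964, 0.1206] rot [0.02, 0.03, 0.35] mm 158.43403592528824
```

Call:
carry_out:
  delta_pos:
    - [0.036,0.096,0.05]
    - [0.036,0.096,0.05]
    - [0.036,0.096,0.12]
    - [0.036,0.096,0.12]
    - [0.036,0.096,0.12]
    - [0.036,0.096,0.12]
  rot:
    - [0,0,0.35]
    - [0,0,0.35]
    - [0,0,0.35]
    - [0,0,0.35]
    - [0,0,0.35]
    - [0,0,0.35]

```text
clock: 4.4
eef_pos: [563.0, 76.1, 82.4]
tcp_rot: [3.141, 0.003, 3.07]
contact_force: [0.4, 0.2, 0.1]
opening: 0.001
grasp_force: 0.0
```

```bash
python3 - <<'E'
from h import *
go(562,78,73.5,176.0)
s=r.sense();print(s["contact_force"],s["eef_pos"])
cp=campose("wrist"); im=r.grab_frame("wrist"); cv2.imwrite("pics/w3.png",im)
d=r.cut_out("gauge_plate","wrist")
for x in d[:1]: print(x["p"],x["box"],planerect(cp,x["mask"],46))
E
```

```text
delta [0.0012, 0.0018, 0.0089] rot [0.04, 0.18, -0.11] mm 9.154048489563372
[0.35584504 0.16942831 0.06101946] [563.0175795   76.14486605  82.40615595]
0.83 [243.4, 128.9, 329.6, 300.5] ((539.4336547851562, 78.64004516601562), (44.9048957824707, 100.12107849121094), 86.3702392578125)
```

View pics/w3.png

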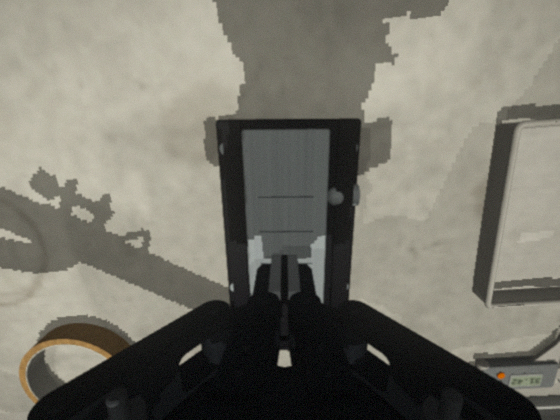

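The plate spans columns 243–330 with its front edge at row 129 and the holder end at row 121. The fingertips are centred over it, near (286,255). I'll descend to contact next.

Call:
carry_out:
  delta_pos:
    - [0.001,0.002,0.003]
    - [0.001,0.002,0.005]
    - [0.001,0.002,0.007]
    - [0.001,0.002,0.008]
    - [0.001,0.002,0.009]
    - [0.001,0.002,0.009]
  rot:
    - [0,0.15,0]
    - [0,0.15,0]
    - [0,0.15,0]
    - [0,0.15,0]
    - [0,0.15,0]
    - [0,0.15,0]

```text
clock: 5.25
eef_pos: [560.7, 78.2, 71.6]
tcp_rot: [-3.142, -0.002, 3.07]
contact_force: [-1.2, -0.9, 3.4]
opening: -0.008
grasp_force: 1.9
```

Call:
carry_out:
  delta_pos:
    - [0,0,0.0004]
    - [0,0,0.0004]
  rot:
    - [0,0,0]
    - [0,0,0]

```text
clock: 5.5
eef_pos: [560.9, 78.2, 71.6]
tcp_rot: [3.142, -0.002, 3.07]
contact_force: [-1.0, -0.2, 8.1]
opening: -0.004
grasp_force: 4.1
```

Call:
carry_out:
  delta_pos:
    - [0,0,0.0004]
    - [0,0,0.0004]
  rot:
    - [0,0,0]
    - [0,0,0]

```text
clock: 5.75
eef_pos: [561.2, 78.2, 71.5]
tcp_rot: [3.141, -0.001, 3.07]
contact_force: [-1.8, -1.5, 12.3]
opening: 0.002
grasp_force: 5.8
```

Call:
carry_out:
  delta_pos:
    - [0.001,0,0]
    - [0.003,0,0]
    - [0.005,0,0]
    - [0.007,0,0]
    - [0.009,0,0]
    - [0.011,0,0]
    - [0.012,0,0]
    - [0.012,0,0]
  rot:
    - [0,0,0]
    - [0,0,0]
    - [0,0,0]
    - [0,0,0]
    - [0,0,0]
    - [0,0,0]
    - [0,0,0]
    - [0,0,0]

```text
clock: 6.75
eef_pos: [549.9, 79.0, 71.6]
tcp_rot: [3.141, 0.0, 3.07]
contact_force: [1.3, -1.6, 7.8]
opening: 0.009
grasp_force: 4.4
```

```bash
python3 - <<'E'
from h import *
s=r.sense();print(s["contact_force"],s["eef_pos"])
for z in (1,):
  cp=campose("wrist"); im=r.grab_frame("wrist"); cv2.imwrite("pics/w4.png",im)
  d=r.cut_out("gauge_plate","wrist")
  for x in d[:1]: print(x["p"],x["box"],planerect(cp,x["mask"],46))
E
```

```text
[ 1.325221   -1.60296255  7.78180737] [549.90192076  79.01409204  71.56944655]
0.68 [237.1, 138.2, 329.8, 304.2] ((524.60205078125, 79.60006713867188), (44.91872787475586, 91.15531158447266), 86.38829803466797)
```

Call:
carry_out:
  delta_pos:
    - [0.0,0,0.0004]
    - [0.002,0,0.0004]
    - [0.004,0,0.0005]
    - [0.006,0,0.0005]
    - [0.008,0,0.0005]
    - [0.01,0,0.0006]
    - [0.012,0,0.0006]
    - [0.012,0,0.0006]
  rot:
    - [0,0,0]
    - [0,0,0]
    - [0,0,0]
    - [0,0,0]
    - [0,0,0]
    - [0,0,0]
    - [0,0,0]
    - [0,0,0]

```text
clock: 7.85
eef_pos: [538.5, 79.8, 71.5]
tcp_rot: [3.141, 0.002, 3.071]
contact_force: [0.4, -2.9, 13.3]
opening: 0.003
grasp_force: 6.8
```

Call:
carry_out:
  delta_pos:
    - [0.002,-0.0001,0.0]
    - [0.004,-0.0002,0.0]
    - [0.006,-0.0003,0.0]
    - [0.008,-0.0004,0.0001]
    - [0.01,-0.0005,0.0001]
    - [0.012,-0.0006,0.0001]
    - [0.014,-0.0007,0.0001]
    - [0.014,-0.0007,0.0001]
  rot:
    - [0,0,0]
    - [0,0,0]
    - [0,0,0]
    - [0,0,0]
    - [0,0,0]
    - [0,0,0]
    - [0,0,0]
    - [0,0,0]

```text
clock: 8.85
eef_pos: [524.9, 80.6, 71.5]
tcp_rot: [3.14, 0.002, 3.07]
contact_force: [0.2, 0.6, 13.7]
opening: -0.0
grasp_force: 6.7
```

```bash
python3 - <<'E'
from h import *
s=r.sense();print(s["contact_force"],s["eef_pos"])
cp=campose("wrist"); im=r.grab_frame("wrist"); cv2.imwrite("pics/w5.png",im)
d=r.cut_out("gauge_plate","wrist")
for x in d[:1]: print(x["p"],x["box"],planerect(cp,x["mask"],46))
E
```

```text
[ 0.19882406  0.62081574 13.72888024] [524.89651228  80.60324136  71.54916165]
```

View pics/w5.png

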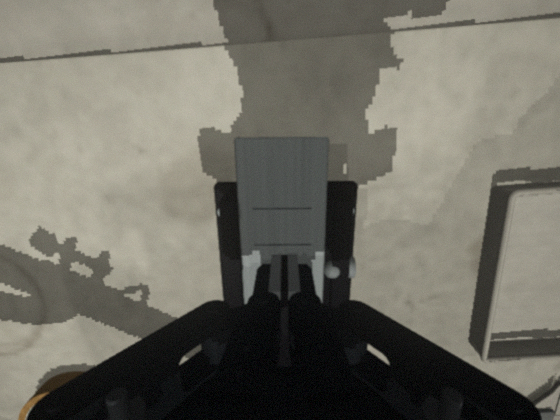

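The plate's front edge is at row 137 and the holder mouth at row 183, so the overhang is about 23 mm. The plate sits level. I'll slide it about 20 mm more.

Call:
carry_out:
  delta_pos:
    - [0.003,0,0.0]
    - [0.006,-0.0001,0.0]
    - [0.009,-0.0002,0.0]
    - [0.012,-0.0002,0.0]
    - [0.015,-0.0003,0.0]
    - [0.018,-0.0003,0.0]
    - [0.02,-0.0003,0.0]
    - [0.02,-0.0003,0.0]
  rot:
    - [0,0,0]
    - [0,0,0]
    - [0,0,0]
    - [0,0,0]
    - [0,0,0]
    - [0,0,0]
    - [0,0,0]
    - [0,0,0]

```text
clock: 9.95
eef_pos: [504.9, 81.8, 71.5]
tcp_rot: [3.14, 0.002, 3.07]
contact_force: [0.8, 0.8, 13.9]
opening: 0.003
grasp_force: 6.8
```

Call:
carry_out:
  delta_pos:
    - [0,0,-0.004]
    - [0,0,-0.02]
    - [0,0,-0.05]
    - [0,0,-0.05]
  rot:
    - [0,0,0]
    - [0,0,0]
    - [0,0,0]
    - [0,0,0]

```text
clock: 10.45
eef_pos: [504.1, 81.5, 122.4]
tcp_rot: [3.141, 0.001, 3.07]
contact_force: [0.3, -1.0, -0.8]
opening: -0.001
grasp_force: 0.0
```

```bash
python3 - <<'E'
from h import *
s=r.sense();print(s["contact_force"],s["eef_pos"],s["tcp_rot"])
cp=campose("wrist"); im=r.grab_frame("wrist"); cv2.imwrite("pics/w6.png",im)
d=r.cut_out("gauge_plate","wrist")
for x in d[:1]: print(x["p"],x["box"],planerect(cp,x["mask"],46.5))
r.grab_frame("top"); d=r.cut_out("gauge_plate","top")
for x in d[:1]: print(x["p"],x["box"],planerect(campose("top"),x["mask"],46.5))
E
```

```text
[ 0.26117968 -0.95100271 -0.80555609] [504.11725002  81.53510764 122.3922164 ] [3.14069820e+00 1.19105977e-03 3.07022836e+00]
0.68 [250.1, 134.7, 318.6, 276.6] ((484.6727600097656, 82.08566284179688), (44.81812286376953, 100.52729797363281), 86.34586334228516)
0.8 [336.5, 227.8, 366.4, 273.7] ((471.6966857910156, 84.88644409179688), (45.7882080078125, 72.67892456054688), 89.41214752197266)
```

View pics/w6.png

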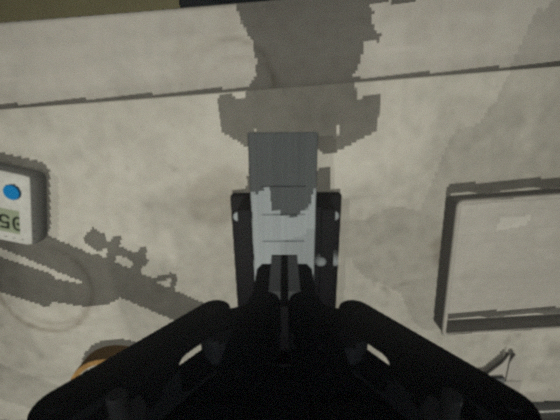

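The overhang is about 42 mm: plate front at row 133, mouth at row 193, and the plate is lying level in line with the holder. Next I open the fingers and pinch the overhang across its width.

```bash
python3 -c "
from h import *
go(455,84.3,62.5,176.3)"
```

```text
delta [0.047, -0.0003, 0.0572] rot [-0.02, -0.21, -0.39] mm 74.04067205653176
```

Call:
carry_out:
  delta_pos:
    - [0.047,0,0.0]
    - [0.047,0,0.0]
    - [0.047,0,0.0]
    - [0.047,0,0.03]
    - [0.047,0,0.057]
    - [0.047,0,0.057]
    - [0.047,0,0.057]
  rot:
    - [0,-0.1,-0.4]
    - [0,-0.1,-0.4]
    - [0,-0.1,-0.4]
    - [0,-0.1,-0.4]
    - [0,-0.1,-0.4]
    - [0,-0.1,-0.4]
    - [0,-0.1,-0.4]
  claw: 0.065

```text
clock: 11.52
eef_pos: [456.5, 84.7, 63.6]
tcp_rot: [3.141, -0.0, 3.077]
contact_force: [-0.3, 0.3, -0.6]
opening: 0.764
grasp_force: 0.0
```

```bash
python3 - <<'E'
from h import *
go(455,84.3,62.5,176.3)
print(r.sense()["eef_pos"],r.sense()["contact_force"])
im=r.grab_frame("wrist"); cv2.imwrite("pics/w7.png",im)
E
```

```text
delta [0.0015, -0.0005, 0.0011] rot [0.01, -0.02, 0.01] mm 1.9200294575677426
[456.5340115   84.73738739  63.5686506 ] [-0.34384991  0.27526678 -0.57385484]
```

View pics/w7.png

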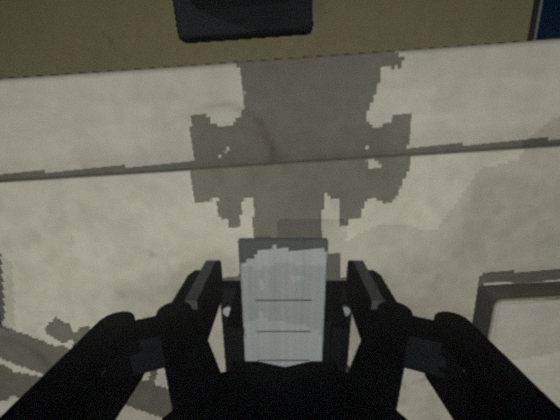

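The pads stand symmetrically, with gaps of about 21 px each side of the plate at columns 241–327. I'll close gently.

Call:
carry_out:
  delta_pos:
    - [0.001,0,0.001]
    - [0.001,0,0.001]
    - [0.001,0,0.001]
    - [0.001,0,0.001]
    - [0.001,0,0.001]
    - [0.001,0,0.001]
  rot:
    - [0,0,0]
    - [0,0,0]
    - [0,0,0]
    - [0,0,0]
    - [0,0,0]
    - [0,0,0]
  claw: 0.04
  grip_force: 20

```text
clock: 12.32
eef_pos: [454.9, 84.8, 62.2]
tcp_rot: [3.141, -0.0, 3.077]
contact_force: [0.9, -0.8, 3.1]
opening: 0.516
grasp_force: 22.6
```

Call:
carry_out:
  delta_pos:
    - [0,0,-0.0003]
    - [0.003,0,-0.0003]
    - [0.008,0,-0.0003]
    - [0.014,0,-0.0003]
    - [0.021,0,-0.0003]
    - [0.028,0,-0.0003]
    - [0.035,0,-0.0003]
    - [0.035,0,-0.0003]
  rot:
    - [0,0,0]
    - [0,0,0]
    - [0,0,0]
    - [0,0,0]
    - [0,0,0]
    - [0,0,0]
    - [0,0,0]
    - [0,0,0]
  claw: 0.038
  grip_force: 35

```text
clock: 13.32
eef_pos: [418.9, 87.0, 62.4]
tcp_rot: [-3.141, -0.002, 3.077]
contact_force: [0.7, 0.0, 0.0]
opening: 0.51
grasp_force: 36.1
```

Call:
carry_out:
  delta_pos:
    - [0.006,0,-0.0003]
    - [0.014,0,-0.0003]
    - [0.022,0,-0.0005]
    - [0.03,0,-0.0005]
    - [0.04,0,-0.0005]
    - [0.05,0,-0.001]
    - [0.05,0,-0.001]
    - [0.05,0,-0.001]
  rot:
    - [0,0,0]
    - [0,0,0]
    - [0,0,0]
    - [0,0,0]
    - [0,0,0]
    - [0,0,0]
    - [0,0,0]
    - [0,0,0]

```text
clock: 14.32
eef_pos: [370.3, 90.3, 63.6]
tcp_rot: [3.141, -0.0, 3.077]
contact_force: [0.3, -0.1, 0.1]
opening: 0.509
grasp_force: 36.1
```

```bash
python3 - <<'E'
from h import *
cp=campose("wrist"); r.grab_frame("wrist"); d=r.cut_out("gauge_plate","wrist")
for x in d[:1]: print("w",x["p"],x["box"],planerect(cp,x["mask"],46.5))
im=r.grab_frame("top"); d=r.cut_out("gauge_plate","top")
for x in d[:1]: print("t",x["p"],x["box"],planerect(campose("top"),x["mask"],46.5))
# tray: rim rectangle from several heights in top picture
cv2.imwrite("pics/tray.png",cv2.resize(im[140:260,130:300],None,fx=4,fy=4,interpolation=cv2.INTER_CUBIC))
d=r.cut_out("instrument_tray","top")
for x in d[:1]: print(x["p"],planerect(campose("top"),x["mask"],20),planerect(campose("top"),x["mask"],0))
E
```

```text
w 0.82 [242.3, 242.3, 329.6, 369.0] ((388.3703308105469, 88.64906311035156), (45.35236740112305, 79.60347747802734), 86.02162170410156)
t 0.8 [337.1, 254.0, 365.9, 282.1] ((440.4019775390625, 85.4967041015625), (46.34279251098633, 45.09627151489258), 85.86724090576172)
0.88 ((563.9913940429688, 331.2459716796875), (228.9399871826172, 132.0609588623047), 89.92899322509766) ((568.0648193359375, 333.7359619140625), (234.15426635742188, 135.0687255859375), 89.92899322509766)
```

View pics/tray.png

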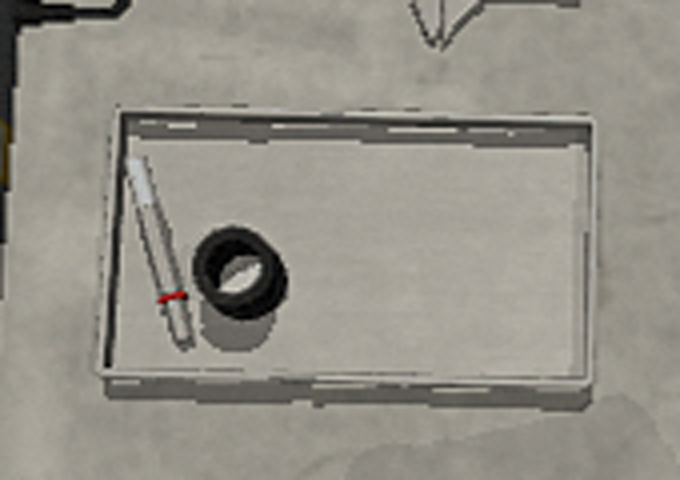

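The tray rim corners in the crop are (118,110), (594,120), (588,382) and (102,374). The loupe's right edge is near (288,272), and the right part of the tray is empty.

```bash
python3 - <<'E'
from h import *
p=np.array([[118,110],[594,120],[588,382],[102,374]])/4+[130,140]
w=onplane(campose("top"),p-0.4,20)[:,:2]; print(w,w.mean(0))
e=(w[0]-w[1]+w[3]-w[2])/2; f=(w[0]-w[3]+w[1]-w[2])/2
print(np.linalg.norm(e),np.linalg.norm(f),np.degrees(np.arctan2(e[1],e[0])),np.degrees(np.arctan2(f[1],f[0])))
print("loupe edge",onplane(campose("top"),[[202,208]],37))
go(400,130,120,150)
E
```

```text
[[625.07203509 443.3173933 ]
 [625.83032709 219.26943326]
 [501.26618772 219.25287769]
 [499.74851888 442.63164292]] [562.9792672  331.11783679]
223.71625694060035 124.94432124457936 90.29144845031742 0.16102860700158197
loupe edge [[545.57807922 356.37534294  37.        ]]
delta [-0.0272, 0.0416, -0.0565] rot [-0.01, -0.04, 26.31] mm 75.26151516023707
```

Call:
carry_out:
  delta_pos:
    - [0,0,-0.02]
    - [0,0,-0.045]
    - [0,0,-0.067]
    - [0,0,-0.067]
  rot:
    - [0,0,2]
    - [0,0,6]
    - [0,0,12]
    - [0,0,18]

```text
clock: 15.08
eef_pos: [371.1, 90.4, 131.9]
tcp_rot: [3.14, 0.002, 2.76]
contact_force: [0.3, 0.2, -1.0]
opening: 0.506
grasp_force: 36.1
```

```bash
python3 -c "
from h import *
go(563,317,125,90.2)"
```

```text
delta [-0.0936, 0.2818, 0.0075] rot [0.14, 0.04, 67.91] mm 297.01190559300557
```

Call:
carry_out:
  delta_pos:
    - [-0.008,0.024,0.0]
    - [-0.02,0.06,0]
    - [-0.034,0.102,0]
    - [-0.049,0.147,0]
    - [-0.064,0.192,0]
    - [-0.078,0.234,0]
    - [-0.088,0.265,0]
    - [-0.094,0.282,0]
  rot:
    - [0,0,6]
    - [0,0,15]
    - [0,0,25]
    - [0,0,35]
    - [0,0,45]
    - [0,0,54]
    - [0,0,62]
    - [0,0,68]

```text
clock: 16.08
eef_pos: [562.5, 318.9, 129.9]
tcp_rot: [-3.141, -0.0, 1.573]
contact_force: [-0.2, -0.6, -1.0]
opening: 0.508
grasp_force: 36.1
```

Call:
carry_out:
  delta_pos:
    - [0,0,0]
    - [0,0,0]
  rot:
    - [0,0,0]
    - [0,0,0]

```text
clock: 16.32
eef_pos: [560.6, 316.8, 129.9]
tcp_rot: [-3.139, 0.001, 1.578]
contact_force: [0.1, 0.1, -0.6]
opening: 0.512
grasp_force: 36.1
```

```bash
python3 - <<'E'
from h import *
go(563,317,70,90.2)
z=r.sense()["eef_pos"][2]-18
cp=campose("wrist"); im=r.grab_frame("wrist"); cv2.imwrite("pics/w8.png",im); d=r.cut_out("gauge_plate","wrist")
for x in d[:1]: print("w",x["p"],x["box"],planerect(cp,x["mask"],z))
r.grab_frame("top"); d=r.cut_out("gauge_plate","top")
for x in d[:1]: print("t",x["p"],x["box"],planerect(campose("top"),x["mask"],z))
d=r.cut_out("instrument_tray","wrist")
for x in d[:1]: print("tray",x["p"],x["box"],planerect(cp,x["mask"],20))
E
```

```text
delta [0.0003, 0.0025, 0.0598] rot [-0.13, 0.04, 0.24] mm 59.90173142373553
w 0.7 [238.4, 109.5, 292.5, 164.4] ((550.3306884765625, 387.3349304199219), (22.893991470336914, 23.855037689208984), 0.4773745536804199)
tray 0.8 [198.8, 36.2, 383.6, 321.1] ((560.7257080078125, 355.8524475097656), (182.89723205566406, 131.8268585205078), 89.64881896972656)
```

View pics/w8.png

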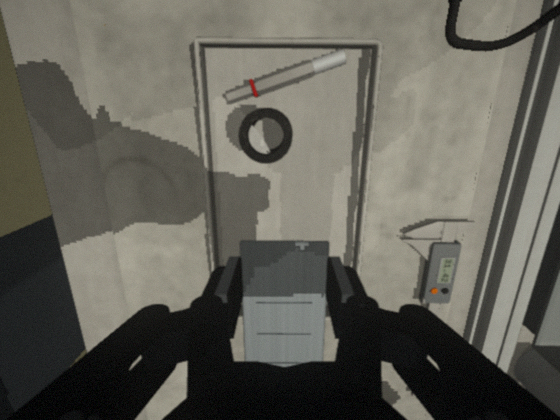

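The plate is held flat between the pads (columns 241–328), clear of the loupe at (265,135), and it is over the empty half of the tray. I'll lower it next.

Call:
carry_out:
  delta_pos:
    - [0,0.0025,0.03]
    - [0,0.0025,0.055]
    - [0,0.0025,0.075]
    - [0,0.0025,0.09]
    - [0,0.0025,0.1]
    - [0,0.0025,0.1]
    - [0,0.0025,0.1]
  rot:
    - [0,0,0.2]
    - [-0.1,0,0.2]
    - [-0.1,0,0.2]
    - [-0.1,0,0.2]
    - [-0.1,0,0.2]
    - [-0.1,0,0.2]
    - [-0.1,0,0.2]

```text
clock: 17.45
eef_pos: [564.3, 317.8, 30.9]
tcp_rot: [3.14, -0.001, 1.573]
contact_force: [-0.9, -0.2, -0.9]
opening: 0.509
grasp_force: 36.1
```

Call:
carry_out:
  delta_pos:
    - [0,0,0.001]
    - [0,0,0.002]
    - [0,0,0.003]
    - [0,0,0.004]
    - [0,0,0.004]
  rot:
    - [0,0,0]
    - [0,0,0]
    - [0,0,0]
    - [0,0,0]
    - [0,0,0]

```text
clock: 18.08
eef_pos: [563.8, 317.5, 26.2]
tcp_rot: [3.141, 0.0, 1.573]
contact_force: [-0.6, 0.7, -0.4]
opening: 0.511
grasp_force: 36.1
```

Call:
carry_out:
  delta_pos:
    - [0,0,0.0005]
    - [0,0,0.001]
    - [0,0,0.0015]
    - [0,0,0.0015]
  rot:
    - [0,0,0]
    - [0,0,0]
    - [0,0,0]
    - [0,0,0]

```text
clock: 18.58
eef_pos: [563.9, 317.6, 25.0]
tcp_rot: [3.141, -0.0, 1.573]
contact_force: [-0.8, 0.5, 2.3]
opening: 0.509
grasp_force: 37.8
```

Call:
carry_out:
  delta_pos:
    - [0,0,0.0004]
    - [0,0,0.0004]
  rot:
    - [0,0,0]
    - [0,0,0]

```text
clock: 18.82
eef_pos: [563.9, 317.5, 25.0]
tcp_rot: [3.141, -0.0, 1.573]
contact_force: [-2.9, -1.7, 6.1]
opening: 0.503
grasp_force: 40.1
```

Call:
carry_out:
  delta_pos:
    - [0,0,-0.0004]
    - [0,0,-0.0004]
    - [0,0,-0.0004]
    - [0,0,-0.0004]
  rot:
    - [0,0,0]
    - [0,0,0]
    - [0,0,0]
    - [0,0,0]
  claw: 0.055
  grip_force: 20

```text
clock: 19.32
eef_pos: [563.9, 317.5, 24.7]
tcp_rot: [3.141, -0.0, 1.573]
contact_force: [-0.2, 0.2, -0.2]
opening: 0.644
grasp_force: 0.0
```

Call:
carry_out:
  delta_pos:
    - [0,0,-0.005]
    - [0,0,-0.03]
    - [0,0,-0.08]
    - [0,0,-0.13]
    - [0,0,-0.13]
    - [0,0,-0.13]
  rot:
    - [0,0,0]
    - [0,0,0]
    - [0,0,0]
    - [0,0,0]
    - [0,0,0]
    - [0,0,0]
  claw: 0.06

```text
clock: 20.08
eef_pos: [563.5, 317.4, 154.9]
tcp_rot: [3.141, -0.0, 1.573]
contact_force: [0.0, 0.1, -0.7]
opening: 0.7
grasp_force: 0.0
```

```bash
python3 - <<'E'
from h import *
cp=campose("wrist"); im=r.grab_frame("wrist"); d=r.cut_out("gauge_plate","wrist")
for x in d[:1]: print("w",x["p"],x["box"],planerect(cp,x["mask"],5))
cv2.imwrite("pics/w9.png",im)
r.grab_frame("scene"); d=r.cut_out("gauge_plate","scene")
for x in d[:1]: print("s",x["p"],x["box"],planerect(campose("scene"),x["mask"],5))
s=r.sense(); print(s["contact_force"],s["eef_pos"],s["opening"])
E
```

```text
w 0.9 [262.2, 184.2, 307.7, 288.8] ((562.8140258789062, 282.9825439453125), (46.47340774536133, 110.21410369873047), 0.04585803300142288)
s 0.61 [264.8, 206.1, 296.2, 232.2] ((563.4959716796875, 282.1177978515625), (103.71891021728516, 47.12319564819336), 89.61561584472656)
[-0.33638831  1.00917814 -0.42325363] [563.05176166 317.14952872 153.39615334] 0.7008211662820485
```

View pics/w9.png

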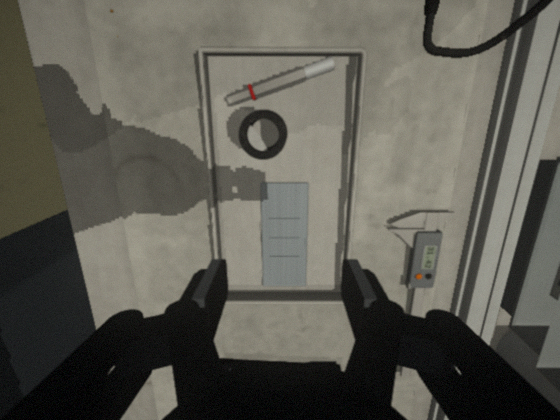

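The plate lies flat in the tray at pixels (262–308, 184–289). It measures 110 x 46 mm at floor height, and the loupe and plug gauge have not moved.

```bash
python3 -c "
from rig import r
print(r.sign_off())"
```

```text
the job is handed in; nothing more can be done
None
```

The job is handed in: the gauge plate was slid out, pinched by its overhang, drawn clear and laid flat in the tray's empty half; the pictures show it released and the loupe and plug gauge in place, but `r.sign_off()` gave no verdict.

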